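# Pack the phone clamp with spacers and hold it shut

### The job

A phone with a freshly glued side rail lies on the clamping fixture, but the short-stroke jaw cannot reach it: stand blue spacers upright on the bed between phone and jaw, one behind the other and centred, until the jaw, pushed in by its red knob, squeezes the row tight before its stroke runs out and presses the phone flush against the brass fence. The jaw springs open when released, so finish while still holding it pushed in, firmly but without brute force, and do not let go. Keep the spare spacers out of the fixture and leave the bottle, tape roll and screwdriver alone.

Things in the scene. Friction and masses are not known exactly. Their poses are not given: they have to be found in the camera images.
- bed (a point): Clamping fixture, fixed: aluminium bed plate 190 x 300 mm whose flat top is 32 mm above the bench. This point is the centre of the bed's top. Its +y axis is the closing direction (from the jaw towards the fence), its x axis runs across, along the phone's length; z up.
- jaw_face (a point): Centre of the black rubber pressing face of the sliding jaw (face 56 mm across, its top 21 mm above the bed), 11 mm above the bed. The jaw is a brass carriage 60 mm across and 46 mm long, 23.5 mm high, directly behind the face; a fixed brass guide block 100 x 42 x 30 mm high stands behind it, its near side 75 mm behind the open face. With the jaw open this point is at x 0, y -30 mm in the bed's frame. Axes as the bed's.
- jaw (a joint): Travel of the jaw in m: 0 = sprung fully open, grows towards the fence, hard end stop at 0.026. The return spring pushes back with 2 N when open and 3.3 N at full stroke. If it reaches 0.026 the row is too short: add a spacer.
- knob (a point): Red round knob standing up on the jaw carriage, 32 mm behind the pressing face: 26 mm in diameter at its widest, 42 mm tall, its top 65 mm above the bed; this point is on its axis 46 mm above the bed. Push it (or grip it and push) along the bed's +y; a push of 12 to 20 N is about right.
- phone_c (a point): Centre of the phone (146 mm along its x, 71 mm along its y, 8 mm thick, 190 g, black screen up, copper-coloured rail on the side towards the jaw), lying loose on the bed, screen up, 1 to 3 mm short of the fence. It slides on the bed.
- fence_face (a point): Middle of the fence's upright face that the phone must be pressed against, 9 mm above the bed; the fence is a fixed brass bar 150 mm across, 22 mm deep, 18 mm high (thumb nuts to 27 mm). It is set anew for each job, so the gap to be packed between the open jaw and the phone differs (about 42 to 68 mm once the phone is against the fence). Its y axis points away from the phone.
- tray: Grey plastic tray 210 x 210 mm, fixed, rim 12 mm high, floor 4 mm above the bench, in which the four spacers stand. Origin at the centre of its underside.
- spacer0_c (a point): Blue nylon spacer, standing upright. Body 60 mm (its x) x 16 mm thick (its y) x 26 mm high; on top a finger tab 26 mm (x) x 10 mm (y) in the middle, reaching to 51 mm total height. 40 g. This point is in its middle, 25 mm above its underside. z is up. All four are identical; it must stand with its 16 mm thickness along the closing direction, either way round. Gripping the tab across its 26 mm leaves room beside neighbouring spacers.
- spacer1_c (a point): Second blue spacer, same as spacer0.
- spacer2_c (a point): Third blue spacer, same as spacer0.
- spacer3_c (a point): Fourth blue spacer, same as spacer0.
- cleaner: Bystander: white plastic bottle, 48 mm across, 100 mm tall, loose. Origin under its centre.
- tape: Bystander: roll of amber tape lying flat, 64 mm across, 19 mm high, loose. Origin under its centre.
- driver: Bystander: screwdriver 150 mm long lying beyond the fixture, loose.
Mind the look-alikes: they are no part of the job. What is shaped like the part that bears spacer1_c but green or turquoise is not meant.

How it is judged:
By the outcome, as a careful person would: the job done as asked, in the order asked, and still so for the second after the job is handed in, while the arm keeps its last pose, push and grip.
It also fails if it takes over 72 s, if anything falls off the work surface, if the arm or the gripper's body presses on something with over 40 N, if the wrist force passes 120 N, or if a joint passes its speed limit or range.

### The arm

A 6-joint arm with a two-finger parallel gripper is mounted at the origin on the work surface. World frame = base frame: x ahead of the robot, y to its left, z up, the work surface at z = 0. Lengths are in mm, angles in rad, forces in N, time in s.
With the tool pointing down it reaches from about 350 to 725 mm from the base axis. Payload 4.3 kg.
Tool frame: the origin (TCP) lies on the front face of the gripper's body, between the roots of the fingers; the fingertips stand 73 mm ahead of it and the grasp point (between the pads) lies 54 mm ahead of it; z points along the fingers, y is the line along which they close (so a half turn about z gives the same grasp; the last joint's range is limited). The gripper opens to 85 mm and grips with 20 to 120 N. Pads are 22 mm wide; open, the fingers measure 114 mm over their backs; the gripper's body (76 mm by 85 mm) begins 54 mm behind the grasp point. The pads swing forward as they close: fully open they stand 13 mm farther back than shut.
Start: joints at [1.195, 0.377, 0.081, 1.274, 0, 1.46], TCP at [151.045, 554.837, 303.929] pointing down, gripper open.
Joint ranges: [-2.72, 2.72], [-0.84, 1.66], [-1.02, 1.22], [-1.77, 2.12], [-1.37, 1.28], [-3.14, 3.14]. Speed limits (rad/s): [2.57, 2.57, 3.14, 3.14, 3.14, 3.14].

### API

Orientations are given as a unit quaternion [w, x, y, z].
In Python, from workcell import get_state, get_image, camera_model, finish_job gives the robot as it stands.
- The arm moves only by the tool apply_moves, never from a script. Its argument "deltas" is a list of rows, each an object of numbers: "tx", "ty", "tz": the shift along the tool's x, y, z scaled (see below); "wx", "wy", "wz": the turn, a rotation vector about the tool's x, y, z scaled (see below). A call has 1 to 20 rows; each row shifts and turns the commanded pose from where the row before left it, along the tool's axes as they then stand; what a row does not reach is not made up. The controller multiplies each number of a shift by 0.06 m and each number of a turn by 5 degrees. A row lasts 1/8 s, in which the tool goes at most 62.5 mm and 10.7 degrees, less where a joint would pass 70% of its speed; a pose out of reach is approached as far as the arm can. A call with a number of a shift or a turn outside -1 to 1 is refused whole. A call with a gripper value outside its range is refused whole. "jaw" is the closure in counts, from 0 (fully open) to 255 (shut), set as the call begins (left out, the last holds). The fingers move at their own pace and stop on an object; the grip force is fixed at half the most. Time passes only in rows, so rows that do not move let the fingers close. It gives the time, the measured TCP pose, the force, the opening and the grip force at its end, in the units of the state.
- get_state(): the state, without advancing time (a new reading comes with each control period).
- get_image(name): name is "scene" or "top" or "wrist"; returns the picture (400x640x3 uint8, red, green, blue); there is no depth.
- camera_model(name): a dict with "fovy" (degrees; the focal length in pixels is half the picture's height over the tangent of half this angle, whatever the lens; pixels are square), "cx", "cy" (the principal point, pixels), "world_to_cam" (4x4, takes a point from world to camera coordinates); the wrist camera has in their place "mount" (4x4, takes a point from camera to tool coordinates, whose origin is the TCP and whose axes are the flange's). Camera axes: x right, y down, z forward; pixel columns grow to the right and rows downward; lengths in mm; the calibration is good to about 2 mm. The wrist camera is an equidistant fisheye: a pixel r from the principal point sees the ray r / f radians off the axis. A picture is of the moment at which its call begins: read the wrist's pose just before it. camera_model takes no time and is no camera call.
- finish_job(): hands the job in; it is judged then, once.
The state is a dict: "time": time; "joint_pos": joint angles; "dq": joint speeds; "tau": joint torques, N m; "eef_pos": TCP position; "tool_rot": TCP orientation; "contact_force": force on the tool from outside, world axes, zero at the start; "moment": the same for the moment, N m; "grip_width": opening from 0.0 (shut) to 1.0 (fully open); "grasp_force": force on a finger pad.
Only numpy, scipy, OpenCV 4.12 (cv2) and the standard library are available. Lean on these libraries where they do the work, as an engineer would, in place of code of your own. Each camera call takes 0.05 s, during which the arm holds its last target. There are 200 camera calls.

## Working session

There is one attempt and no reset: what is moved stays moved. The work goes in short steps, Python scripts to look and compute and a tool call to move; the robot and the scene stay as the last step left them, time stands still between calls to the robot, and variables do not carry over. Pictures are saved under pics/ and viewed, at most 12 in all, crops included, and the job is handed in when it is done.

Besides the shell and the picture viewer there is one more tool, called after ">>>" as a command line: name --argument value ..., lists and objects as JSON in quotes. apply_moves: Moves the arm, as the interface text tells. Shifts and turns lie within -1 to 1; 1 stands for 0.06 m of shift or 5 degrees of turn. Its arguments: {"type":"object","properties":{"deltas":{"type":"array","items":{"type":"object","properties":{"tx":{"type":"number"},"ty":{"type":"number"},"tz":{"type":"number"},"wx":{"type":"number"},"wy":{"type":"number"},"wz":{"type":"number"}}}},"jaw":{"type":"number"}},"required":["deltas"]}

```bash
mkdir -p pics; ls
python3 - <<'E'
from workcell import *
import cv2
s=get_state();print({k:s[k] for k in('time','eef_pos','tool_rot','contact_force','grip_width')})
for n in('top','scene'):
    im=get_image(n);cv2.imwrite(f'pics/{n}0.png',im[:,:,::-1]);print(n,camera_model(n))
print(camera_model('wrist'))
E
```

```text
pics
{'time': 0.0, 'eef_pos': array([150.84651834, 554.31649993, 302.97111586]), 'tool_rot': array([-2.49887999e-04,  1.32497408e-01,  9.91182826e-01, -9.89385969e-04]), 'contact_force': array([ 0.8235424 , -0.08107345,  0.25611272]), 'grip_width': 1.0037414212000848}
top {'fovy': 57.378844830089676, 'cx': 316.7186924426402, 'cy': 200.25352947555746, 'world_to_cam': array([[-2.19884313e-02, -9.99733906e-01,  6.97331144e-03,
        -4.33085039e+01],
       [-9.97675334e-01,  2.14920806e-02, -6.46685346e-02,
         5.96446567e+02],
       [ 6.45014557e-02, -8.37906045e-03, -9.97882435e-01,
         9.60857651e+02],
       [ 0.00000000e+00,  0.00000000e+00,  0.00000000e+00,
         1.00000000e+00]])}
scene {'fovy': 56.21290612373448, 'cx': 309.1486049275003, 'cy': 197.40279291050723, 'world_to_cam': array([[-2.34342004e-02,  9.99720468e-01,  3.13428666e-03,
         3.56794619e+01],
       [ 7.14136669e-01,  1.89337321e-02, -6.99750192e-01,
        -3.77539062e+02],
       [-6.99613933e-01, -1.41597772e-02, -7.14380742e-01,
         1.57013426e+03],
       [ 0.00000000e+00,  0.00000000e+00,  0.00000000e+00,
         1.00000000e+00]])}
{'fovy': 65.70646984690485, 'cx': 323.8503724985947, 'cy': 198.4517624535136, 'mount': array([[ 1.54229775e-04, -9.57745671e-01, -2.87616420e-01,
         7.32423273e+01],
       [ 9.99999874e-01,  2.84817250e-04, -4.12190419e-04,
        -3.44242907e-01],
       [ 4.76691708e-04, -2.87616320e-01,  9.57745595e-01,
        -6.99571639e+01],
       [ 0.00000000e+00,  0.00000000e+00,  0.00000000e+00,
         1.00000000e+00]])}
```

View pics/top0.png

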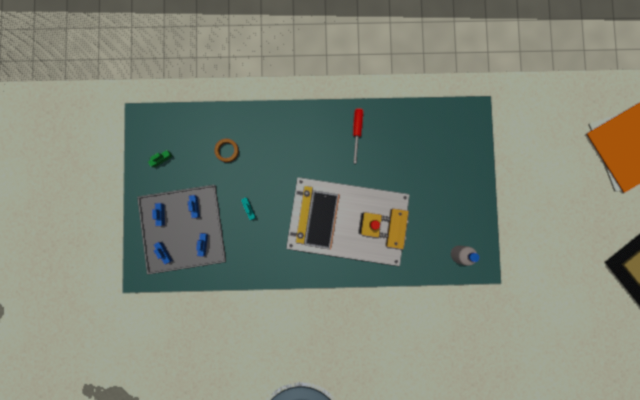

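View pics/scene0.png

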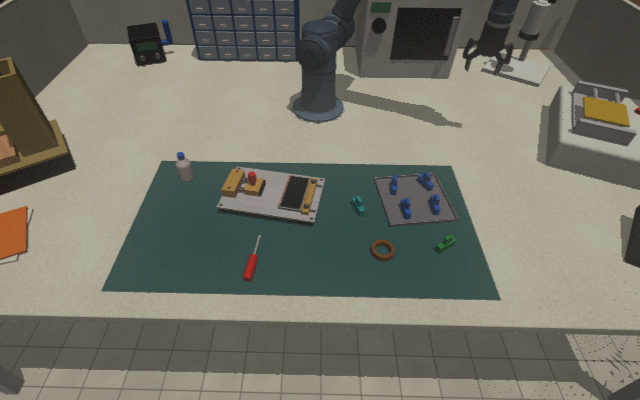

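```bash
cat > h.py <<'E'
import numpy as np, cv2
from workcell import *
from scipy.spatial.transform import Rotation as R
def foc(m): return 200/np.tan(np.radians(m['fovy'])/2)
def tcp(s):
    q=s['tool_rot'];T=np.eye(4);T[:3,:3]=R.from_quat([q[1],q[2],q[3],q[0]]).as_matrix();T[:3,3]=s['eef_pos'];return T
def ray(name,px,s=None):
    m=camera_model(name);px=np.atleast_2d(px).astype(float)
    d=(px-[m['cx'],m['cy']])/foc(m)
    if name=='wrist':
        r=np.linalg.norm(d,axis=1,keepdims=True);v=np.hstack([d/np.maximum(r,1e-9)*np.sin(r),np.cos(r)]);C=tcp(s)@m['mount']
    else:
        v=np.hstack([d,np.ones((len(d),1))]);C=np.linalg.inv(m['world_to_cam'])
    return C[:3,3],v@C[:3,:3].T
def world(name,px,z,s=None):
    o,v=ray(name,px,s);return (o+v*((z-o[2])/v[:,2])[:,None])[:,:2]
def proj(name,P,s=None):
    m=camera_model(name);P=np.atleast_2d(P).astype(float)
    W=np.linalg.inv(tcp(s)@m['mount']) if name=='wrist' else m['world_to_cam']
    c=P@W[:3,:3].T+W[:3,3]
    if name=='wrist':
        rr=np.linalg.norm(c[:,:2],axis=1);th=np.arctan2(rr,c[:,2]);d=c[:,:2]/np.maximum(rr,1e-9)[:,None]*th[:,None]
    else: d=c[:,:2]/c[:,2:]
    return d*foc(m)+[m['cx'],m['cy']]
def snap(name,fn):
    s=get_state();im=get_image(name);cv2.imwrite('pics/'+fn,im[:,:,::-1]);return s,im
def blobs(im,lo,hi,amin=20):
    hsv=cv2.cvtColor(im,cv2.COLOR_RGB2HSV);m=cv2.inRange(hsv,np.array(lo),np.array(hi))
    n,l,st,c=cv2.connectedComponentsWithStats(m)
    out=[]
    for i in range(1,n):
        if st[i,4]>=amin:
            ys,xs=np.where(l==i);out.append((st[i,4],c[i],np.c_[xs,ys]))
    return out
E
python3 - <<'E'
from h import *
im=cv2.imread('pics/top0.png')[:,:,::-1].copy()
for a,c,p in blobs(im,(106,120,60),(125,255,255)):
    w=world('top',p,28.);d=np.linalg.svd(w-w.mean(0))[2][0]
    print('blue',a,c.round(1),w.mean(0).round(),np.degrees(np.arctan2(d[1],d[0])).round(),)
for a,c,p in blobs(im,(0,150,100),(6,255,255),15): print('red',a,c,world('top',c,97.).round())
for c in [(297,179),(409,193),(401,265),(287,249)]: print(world('top',c,32.).round())
for c in [(140,197),(217,187),(225,263),(148,272)]: print('tray',world('top',c,12.).round())
s=get_state(); print(tcp(s).round(3))
cv2.imwrite('pics/c.png',cv2.resize(im[170:285,130:430,::-1],None,fx=2.6,fy=2.6,interpolation=cv2.INTER_CUBIC))
E
```

```text
blue 179 [192.8 206. ] [587. 272.] -171.0
blue 178 [157.5 213.9] [568. 366.] -176.0
blue 175 [201.2 244.3] [485. 250.] 171.0
blue 179 [160.9 252.9] [465. 356.] -148.0
blue 73 [473.6 257. ] [ 436. -467.] -103.0
red 219 [357.55707763 121.74885845] [[ 785. -162.]]
red 61 [374.85245902 224.6557377 ] [[ 527. -197.]]
[[652.  -5.]]
[[ 609. -302.]]
[[ 420. -273.]]
[[468.  25.]]
tray [[615. 420.]]
tray [[638. 212.]]
tray [[433. 192.]]
tray [[414. 397.]]
[[-9.65000e-01  2.63000e-01 -1.00000e-03  1.50877e+02]
 [ 2.63000e-01  9.65000e-01 -2.00000e-03  5.54388e+02]
 [ 0.00000e+00 -2.00000e-03 -1.00000e+00  3.03059e+02]
 [ 0.00000e+00  0.00000e+00  0.00000e+00  1.00000e+00]]
```

View pics/c.png

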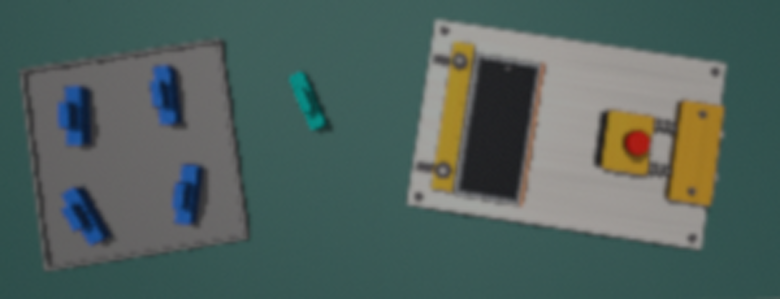

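>>> apply_moves --deltas '[{"tx": -0.9, "ty": -0.28}, {"tx": -0.9, "ty": -0.28}, {"tx": -0.9, "ty": -0.28}, {"tx": -0.9, "ty": -0.28}, {"tx": -0.9, "ty": -0.28}, {"tx": -0.9, "ty": -0.28}, {"tx": -0.9, "ty": -0.28}, {"tx": -0.9, "ty": -0.28}]'

```text
invalid input
```

>>> apply_moves --deltas '[{"wz": 1}, {"wz": 1}, {"wz": 1}, {"wz": 1}, {"wz": 1}, {"wz": 1}, {"wz": 1}, {"wz": 1}, {"wz": 1}, {"wz": 1}, {"wz": 1}, {"wz": 1}, {"wz": 1}, {"wz": 1}, {"wz": 1}, {"wz": 1}, {"wz": 0.6}]'

```text
invalid input
```

Run:
```python
from h import *
s,im=snap('wrist','w1.png');print(s['time'],tcp(s).round(3),s['joint_pos'].round(2))
for a,c,p in blobs(im,(106,120,40),(125,255,255),200):
    print('blue',a,c.round(1),world('wrist',c,25.,s).round(1))
```

```text
0.1 [[-9.65000e-01  2.63000e-01 -1.00000e-03  1.50877e+02]
 [ 2.63000e-01  9.65000e-01 -2.00000e-03  5.54388e+02]
 [ 0.00000e+00 -2.00000e-03 -1.00000e+00  3.03059e+02]
 [ 0.00000e+00  0.00000e+00  0.00000e+00  1.00000e+00]] [ 1.19  0.38  0.08  1.27 -0.    1.46]
```

View pics/w1.png

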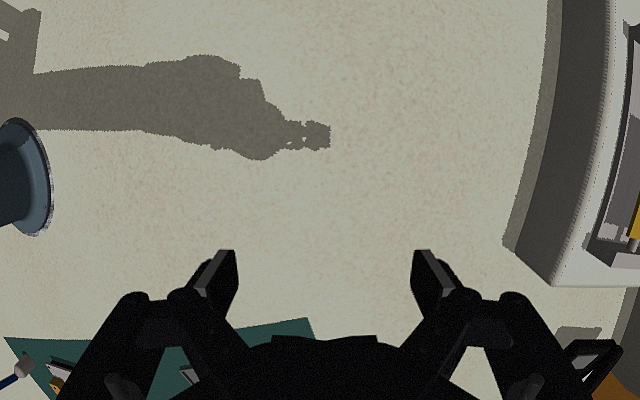

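>>> apply_moves --deltas '[{"tx": -0.94, "ty": -0.44, "tz": 0, "wx": 0, "wy": 0, "wz": 0}, {"tx": -0.94, "ty": -0.44, "tz": 0, "wx": 0, "wy": 0, "wz": 0}, {"tx": -0.94, "ty": -0.44, "tz": 0, "wx": 0, "wy": 0, "wz": 0}, {"tx": -0.94, "ty": -0.44, "tz": 0, "wx": 0, "wy": 0, "wz": 0}, {"tx": -0.94, "ty": -0.44, "tz": 0, "wx": 0, "wy": 0, "wz": 0}, {"tx": -0.94, "ty": -0.44, "tz": 0, "wx": 0, "wy": 0, "wz": 0}, {"tx": -0.94, "ty": -0.44, "tz": 0, "wx": 0, "wy": 0, "wz": 0}, {"tx": -0.94, "ty": -0.44, "tz": 0, "wx": 0, "wy": 0, "wz": 0}]'

```text
time: 1.15
eef_pos: [532.1, 230.9, 303.7]
tool_rot: [-0.0, 0.133, 0.991, 0.0]
contact_force: [1.1, 1.1, -0.3]
grip_width: 0.999
grasp_force: 0.0
```

>>> apply_moves --deltas '[{"tx": 0, "ty": 0, "tz": 0, "wx": 0, "wy": 0, "wz": 1}, {"tx": 0, "ty": 0, "tz": 0, "wx": 0, "wy": 0, "wz": 1}, {"tx": 0, "ty": 0, "tz": 0, "wx": 0, "wy": 0, "wz": 1}, {"tx": 0, "ty": 0, "tz": 0, "wx": 0, "wy": 0, "wz": 1}, {"tx": 0, "ty": 0, "tz": 0, "wx": 0, "wy": 0, "wz": 1}, {"tx": 0, "ty": 0, "tz": 0, "wx": 0, "wy": 0, "wz": 1}, {"tx": 0, "ty": 0, "tz": 0, "wx": 0, "wy": 0, "wz": 1}, {"tx": 0, "ty": 0, "tz": 0, "wx": 0, "wy": 0, "wz": 1}, {"tx": 0, "ty": 0, "tz": 0, "wx": 0, "wy": 0, "wz": 1}, {"tx": 0, "ty": 0, "tz": 0, "wx": 0, "wy": 0, "wz": 1}, {"tx": 0, "ty": 0, "tz": 0, "wx": 0, "wy": 0, "wz": 1}, {"tx": 0, "ty": 0, "tz": 0, "wx": 0, "wy": 0, "wz": 1}, {"tx": 0, "ty": 0, "tz": 0, "wx": 0, "wy": 0, "wz": 1}, {"tx": 0, "ty": 0, "tz": 0, "wx": 0, "wy": 0, "wz": 1}, {"tx": 0, "ty": 0, "tz": 0, "wx": 0, "wy": 0, "wz": 1}, {"tx": 0, "ty": 0, "tz": 0, "wx": 0, "wy": 0, "wz": 1}, {"tx": 0, "ty": 0, "tz": 0, "wx": 0, "wy": 0, "wz": 0.6}]'

```text
time: 3.28
eef_pos: [530.7, 232.5, 303.5]
tool_rot: [-0.0, 0.757, 0.654, -0.0]
contact_force: [-0.3, -0.1, 0.9]
grip_width: 1.003
grasp_force: 0.0
```

Run:
```python
from h import *
s,im=snap('wrist','w2.png');print(s['time'],tcp(s).round(3),s['joint_pos'].round(2))
for a,c,p in blobs(im,(106,120,40),(125,255,255),200):
    print('blue',a,c.round(1),world('wrist',c,25.,s).round(1))
```

```text
3.275 [[ 1.45000e-01  9.89000e-01 -1.00000e-03  5.30697e+02]
 [ 9.89000e-01 -1.45000e-01 -0.00000e+00  2.32484e+02]
 [-0.00000e+00 -1.00000e-03 -1.00000e+00  3.03480e+02]
 [ 0.00000e+00  0.00000e+00  0.00000e+00  1.00000e+00]] [0.3  0.39 0.09 1.28 0.   2.02]
blue 905 [340.3  54.1] [[567.9 362.7]]
blue 968 [251.8  76.8] [[466.5 353.5]]
blue 808 [368.  131.8] [[586.4 271.2]]
blue 906 [283.4 162.9] [[486.1 249.7]]
blue 218 [  6.5 343.8] [[-476.1 -109.9]]
```

View pics/w2.png

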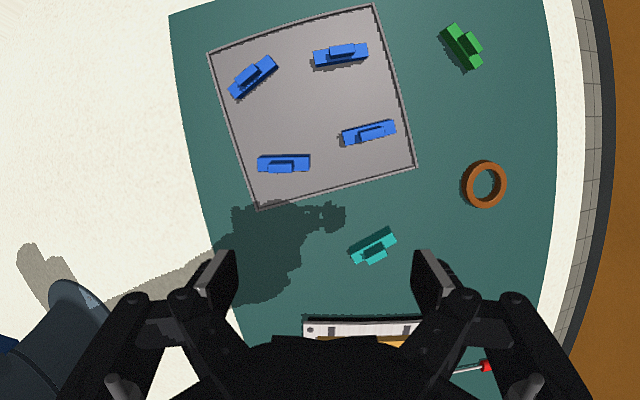

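```bash
cat >> h.py <<'E'
from scipy.optimize import minimize
def boxmask(im,name,boxes,pose,s):
    x,y,a=pose;m=np.zeros(im.shape[:2],np.uint8);c,n=np.cos(a),np.sin(a)
    for (X0,X1,Y0,Y1,Z0,Z1) in boxes:
        P=np.array([[X,Y,Z] for X in(X0,X1) for Y in(Y0,Y1) for Z in(Z0,Z1)],float)
        W=np.c_[x+c*P[:,0]-n*P[:,1],y+n*P[:,0]+c*P[:,1],P[:,2]]
        h=cv2.convexHull((proj(name,W,s)*16).round().astype(np.int32))
        cv2.fillConvexPoly(m,h,255,cv2.LINE_AA,4)
    return m
def fitspacer(im,s,pts,x0,zf,name='wrist'):
    t=np.zeros(im.shape[:2],np.float32);t[pts[:,1],pts[:,0]]=1
    bx=[(-30,30,-8,8,zf,zf+26),(-13,13,-5,5,zf+26,zf+51)]
    def cost(p):
        m=boxmask(im,name,bx,(p[0],p[1],p[2]/50),s)/255.;return np.abs(m-t).sum()/t.sum()
    best=None
    for a in np.arange(-60,90,30)*np.pi/180:
        r=minimize(cost,[x0[0],x0[1],a*50],method='Nelder-Mead',options=dict(initial_simplex=np.array([x0[0],x0[1],a*50])+np.array([[0,0,0],[10,0,0],[0,10,0],[0,0,12]]),maxiter=150))
        if best is None or r.fun<best.fun: best=r
    return best.x[0],best.x[1],np.degrees(best.x[2]/50),best.fun
def rel(s,g,yaw=None):
    """tool-frame shift (mm) to bring TCP over world xyz g; turn wz (deg) to make tool y at yaw deg"""
    T=tcp(s);d=T[:3,:3].T@(np.array(g)-T[:3,3]);cur=np.degrees(np.arctan2(T[1,1],T[0,1]))
    w=None if yaw is None else -(((yaw-cur)+90)%180-90)
    return d.round(1),(d/60).round(3),w,None if w is None else round(w/5,3)
E
python3 - <<'E'
from h import *
im=cv2.imread('pics/w2.png')[:,:,::-1].copy();s=get_state()
for a,c,p in blobs(im,(106,120,40),(125,255,255),400):
    f=fitspacer(im,s,p,world('wrist',c,25.,s)[0],4.);print(np.round(f,2),rel(s,[f[0],f[1],150],f[2]))
E
```

```text
[5.6786e+02 3.6309e+02 4.1200e+00 1.8000e-01] (array([134.7,  17.8, 153.4]), array([2.245, 0.297, 2.557]), np.float64(-12.506536439547148), np.float64(-2.501))
[4.6626e+02 3.5403e+02 2.7400e+01 1.7000e-01] (array([110.9, -81.3, 153.5]), array([ 1.849, -1.356,  2.558]), np.float64(-35.79234493755865), np.float64(-7.158))Traceback (most recent call last):
  File "<stdin>", line 4, in <module>
  File "h.py", line 51, in fitspacer
    r=minimize(cost,[x0[0],x0[1],a*50],method='Nelder-Mead',options=dict(initial_simplex=np.array([x0[0],x0[1],a*50])+np.array([[0,0,0],[10,0,0],[0,10,0],[0,0,12]]),maxiter=150))
    res = _minimize_neldermead(fun, x0, args, callback, bounds=bounds,
                               **options)
    fsim[j] = func(sim[j])
              ~~~~^^^^^^^^
    fx = function(np.copy(x), *(wrapper_args + args))
  File "h.py", line 48, in cost
    m=boxmask(im,name,bx,(p[0],p[1],p[2]/50),s)/255.;return np.abs(m-t).sum()/t.sum()
      ~~~~~~~^^^^^^^^^^^^^^^^^^^^^^^^^^^^^^^^^^
  File "h.py", line 41, in boxmask
    h=cv2.convexHull((proj(name,W,s)*16).round().astype(np.int32))
                      ~~~~^^^^^^^^^^
  File "h.py", line 18, in proj
    m=camera_model(name);P=np.atleast_2d(P).astype(float)
ValueError: time passes only in moves, steps and waits
```

```bash
sed -i 's/^def foc/import functools\ncamera_model=functools.lru_cache(camera_model)\ndef foc/' h.py
python3 - <<'E'
from h import *
im=cv2.imread('pics/w2.png')[:,:,::-1].copy();s=get_state()
for a,c,p in blobs(im,(100,100,25),(130,255,255),400):
    f=fitspacer(im,s,p,world('wrist',c,25.,s)[0],4.);print(a,np.round(f,2),rel(s,[f[0],f[1],150],f[2]))
E
```

```text
925 [5.6793e+02 3.6318e+02 3.3700e+00 1.6000e-01] (array([134.8,  17.9, 153.4]), array([2.247, 0.298, 2.557]), np.float64(-11.761883553316522), np.float64(-2.352))
992 [4.6571e+02 3.5372e+02 2.8330e+01 1.5000e-01] (array([110.6, -81.8, 153.5]), array([ 1.843, -1.364,  2.558]), np.float64(-36.71379105914892), np.float64(-7.343))
817 [5.8747e+02 2.7117e+02 5.4600e+00 1.8000e-01] (array([ 46.7,  50.7, 153.4]), array([0.778, 0.844, 2.557]), np.float64(-13.845482111746122), np.float64(-2.769))
920 [ 4.8507e+02  2.4961e+02 -6.3900e+00  1.3000e-01] (array([ 10.4, -47.5, 153.5]), array([ 0.173, -0.792,  2.558]), np.float64(-2.002772991691117), np.float64(-0.401))
```

>>> apply_moves --deltas '[{"tx": 0.17, "ty": -0.79, "tz": 0, "wx": 0, "wy": 0, "wz": 0}, {"tx": 0, "ty": 0, "tz": 0.8, "wx": 0, "wy": 0, "wz": -0.4}, {"tx": 0, "ty": 0, "tz": 0.9, "wx": 0, "wy": 0, "wz": 0}, {"tx": 0, "ty": 0, "tz": 0.8, "wx": 0, "wy": 0, "wz": 0}, {"tx": 0, "ty": 0, "tz": 0.5, "wx": 0, "wy": 0, "wz": 0}, {"tx": 0, "ty": 0, "tz": 0.27, "wx": 0, "wy": 0, "wz": 0}, {"tx": 0, "ty": 0, "tz": 0, "wx": 0, "wy": 0, "wz": 0}]'

```text
time: 4.2
eef_pos: [484.1, 248.9, 106.1]
tool_rot: [-0.001, 0.744, 0.668, -0.002]
contact_force: [0.0, -0.2, 0.4]
grip_width: 1.002
grasp_force: 0.0
```

>>> apply_moves --jaw 255 --deltas '[{"tx": 0, "ty": 0, "tz": 0, "wx": 0, "wy": 0, "wz": 0}, {"tx": 0, "ty": 0, "tz": 0, "wx": 0, "wy": 0, "wz": 0}, {"tx": 0, "ty": 0, "tz": 0, "wx": 0, "wy": 0, "wz": 0}, {"tx": 0, "ty": 0, "tz": 0, "wx": 0, "wy": 0, "wz": 0}, {"tx": 0, "ty": 0, "tz": 0, "wx": 0, "wy": 0, "wz": 0}, {"tx": 0, "ty": 0, "tz": 0, "wx": 0, "wy": 0, "wz": 0}, {"tx": 0, "ty": 0, "tz": 0, "wx": 0, "wy": 0, "wz": 0}]'

```text
time: 5.08
eef_pos: [486.3, 249.7, 108.7]
tool_rot: [0.0, 0.744, 0.668, 0.001]
contact_force: [-0.1, -0.4, 5.7]
grip_width: 0.279
grasp_force: 59.4
```

>>> apply_moves --deltas '[{"tx": 0, "ty": 0, "tz": -0.3, "wx": 0, "wy": 0, "wz": 0}, {"tx": 0, "ty": 0, "tz": -0.8, "wx": 0, "wy": 0, "wz": 0}, {"tx": 0, "ty": 0, "tz": -0.9, "wx": 0, "wy": 0, "wz": 0}, {"tx": -0.5, "ty": 0.1, "tz": -0.7, "wx": 0, "wy": 0, "wz": 0}, {"tx": -0.9, "ty": 0.2, "tz": 0, "wx": 0, "wy": 0, "wz": 0}, {"tx": -0.9, "ty": 0.2, "tz": 0, "wx": 0, "wy": 0, "wz": 0}, {"tx": -0.9, "ty": 0.2, "tz": 0, "wx": 0, "wy": 0, "wz": 0}, {"tx": -0.9, "ty": 0.2, "tz": 0, "wx": 0, "wy": 0, "wz": 0}, {"tx": -0.9, "ty": 0.2, "tz": 0, "wx": 0, "wy": 0, "wz": 0}, {"tx": -0.9, "ty": 0.2, "tz": 0, "wx": 0, "wy": 0, "wz": 0}, {"tx": -0.9, "ty": 0.2, "tz": 0, "wx": 0, "wy": 0, "wz": 0}, {"tx": -0.5, "ty": 0.1, "tz": 0, "wx": 0, "wy": 0, "wz": 0.38}, {"tx": 0, "ty": 0, "tz": 0, "wx": 0, "wy": 0, "wz": 0}, {"tx": 0, "ty": 0, "tz": 0, "wx": 0, "wy": 0, "wz": 0}]'

```text
time: 6.82
eef_pos: [533.0, -195.7, 269.3]
tool_rot: [-0.001, 0.755, 0.655, 0.0]
contact_force: [0.1, -0.9, -0.9]
grip_width: 0.284
grasp_force: 59.0
```

Run:
```python
from h import *
s,im=snap('wrist','w3.png');print(s['time'],tcp(s).round(3),s['joint_pos'].round(2),s['grip_width'])
```

```text
6.825 [[ 1.41000e-01  9.90000e-01 -1.00000e-03  5.32982e+02]
 [ 9.90000e-01 -1.41000e-01  1.00000e-03 -1.95732e+02]
 [ 1.00000e-03 -1.00000e-03 -1.00000e+00  2.69274e+02]
 [ 0.00000e+00  0.00000e+00  0.00000e+00  1.00000e+00]] [-0.46  0.37 -0.01  1.18  0.    1.25] 0.2842601814331538
```

View pics/w3.png

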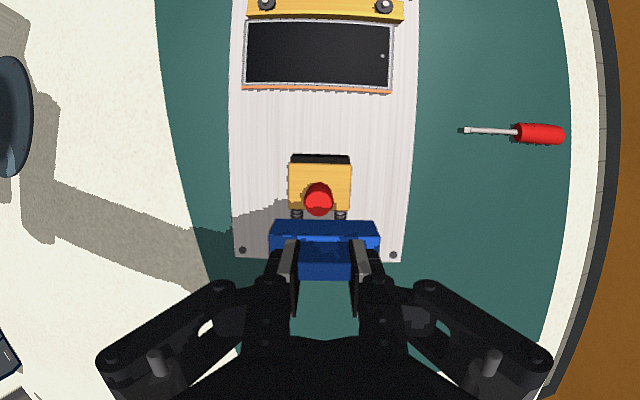

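Run:
```python
from h import *
im=cv2.imread('pics/w3.png')[:,:,::-1].copy();s=get_state()
for r0,r1,c in [(80,100,280),(80,100,350),(148,170,300),(148,170,320),(148,170,340),(14,32,270),(14,32,360)]:
    print(r0,c,[tuple(int(v) for v in im[r,c]) for r in range(r0,r1,2)])
g=im.astype(int)
# bed side edges (white vs teal), z=32
for r in (110,120,130,140): 
    m=(g[r,:,0]>110);print(r,[i for i in range(200,440) if m[i]!=m[i-1]])
W=lambda p,z:world('wrist',p,z,s).round(1).tolist()
print('face',W([(290,156),(350,156)],53),'phone btm',W([(242,91),(391,95)],32),'fence top',W([(247,17),(402,22)],50), 'fence base', W([(247,20),(392,24)],32))
b=[x for x in blobs(im,(0,150,80),(6,255,255),100)]
for a,c,p in b: print('red',a,c,W([c],97))
```

```text
80 280 [(31, 31, 31), (161, 163, 167), (167, 159, 157), (246, 170, 112), (190, 124, 92), (114, 111, 112), (230, 224, 220), (227, 222, 219), (227, 221, 219), (229, 222, 220)]
80 350 [(50, 48, 52), (49, 50, 54), (109, 110, 115), (170, 173, 182), (236, 168, 115), (210, 141, 101), (120, 120, 119), (242, 237, 234), (232, 225, 223), (231, 226, 223)]
148 300 [(220, 211, 208), (221, 214, 211), (214, 207, 202), (0, 0, 3), (27, 26, 28), (39, 39, 39), (39, 37, 37), (57, 42, 24), (234, 179, 91), (234, 184, 94), (238, 192, 101)]
148 320 [(226, 221, 220), (226, 220, 220), (237, 233, 230), (77, 74, 74), (14, 13, 12), (45, 41, 39), (37, 36, 34), (26, 23, 30), (206, 154, 80), (239, 194, 99), (238, 192, 102)]
148 340 [(225, 220, 216), (223, 218, 214), (228, 223, 220), (226, 217, 214), (8, 10, 10), (32, 29, 27), (37, 31, 30), (35, 36, 39), (155, 116, 58), (243, 196, 103), (238, 196, 103)]
14 270 [(107, 83, 47), (72, 54, 25), (51, 38, 22), (201, 198, 203), (61, 63, 65), (37, 37, 41), (28, 28, 31), (37, 39, 40), (30, 33, 37)]
14 360 [(247, 229, 118), (83, 62, 32), (76, 57, 29), (90, 81, 75), (186, 180, 181), (93, 94, 99), (49, 50, 53), (50, 52, 51), (52, 54, 55)]
110 [228, 417]
120 [228, 416]
130 [228, 415]
140 [228, 415]
face [[505.4, -162.7], [561.0, -170.6]] phone btm [[465.0, -92.3], [610.9, -117.9]] fence top [[484.2, -22.5], [627.9, -47.9]] fence base [[480.2, -19.5], [622.4, -44.9]]
red 859 [540.45750873 133.46682189] [[741.1, -160.9]]
red 689 [318.10159652 199.79680697] [[528.1, -195.6]]
```

Run:
```python
from h import *
im=cv2.imread('pics/w3.png')[:,:,::-1].copy();s=get_state();g=cv2.GaussianBlur(im,(3,3),0).astype(int)
W=lambda p,z:world('wrist',p,z,s)
def line(P,n):
    P=np.array(P);
    for _ in range(3):
        k=np.polyfit(P[:,0],P[:,1],1);r=np.abs(np.polyval(k,P[:,0])-P[:,1]);P=P[r<=max(1,1.5*np.median(r))]
    print(n,len(P),'yaw',np.degrees(np.arctan(k[0])).round(2),'at mean',P.mean(0).round(1),'res',r.max().round(1))
def edges(cols,r0,r1,fn,z,n):
    P=[]
    for c in cols:
        for r in range(r0,r1):
            if fn(g[r,c]) : P.append((c,r));break
    line(W(P,z),n)
br=lambda v:v.sum()
edges(range(245,390,3),98,70,None,32,'') if 0 else None
# rows scanned upward helper
P=[(c,next(r for r in range(104,70,-1) if g[r,c].sum()<560)+.5) for c in range(248,388,3)];line(W(P,32),'phone rail bottom')
P=[(c,next(r for r in range(140,170) if g[r,c].sum()<330)) for c in range(294,348,3)];line(W(P,32),'face bottom');line(W(P,53),'face if top')
P=[(c,next(r for r in range(156,175) if g[r,c].sum()>200)-.5) for c in range(294,348,3)];line(W(P,53),'rubber/brass')
for nm,cs in (('left',range(200,300)),('right',range(440,370,-1))):
    P=[]
    for r in range(100,225,5):
        for c in cs:
            if g[r,c,0]>140: P.append((c,r));break
    w=W(P,32);line(w[:,::-1],nm+' bed (dx/dy)')
```

```text
phone rail bottom 41 yaw -10.42 at mean [ 540.3 -105.6] res 0.9
face bottom 18 yaw -9.56 at mean [ 532.3 -168.1] res 0.5
face if top 18 yaw -9.56 at mean [ 533.  -165.1] res 0.5
rubber/brass 18 yaw -9.55 at mean [ 531.9 -173.1] res 0.5
left bed (dx/dy) 24 yaw 9.79 at mean [-157.6  439. ] res 0.9
right bed (dx/dy) 25 yaw 9.8 at mean [-186.8  625.5] res 0.7
```

>>> apply_moves --deltas '[{"tx": 0, "ty": 0, "tz": 0, "wx": 0, "wy": 0, "wz": 0.34}, {"tx": 0.65, "ty": -0.05, "tz": 0, "wx": 0, "wy": 0, "wz": 0}, {"tx": 0.66, "ty": -0.04, "tz": 0, "wx": 0, "wy": 0, "wz": 0}, {"tx": 0, "ty": 0, "tz": 0.9, "wx": 0, "wy": 0, "wz": 0}, {"tx": 0, "ty": 0, "tz": 0.8, "wx": 0, "wy": 0, "wz": 0}, {"tx": 0, "ty": 0, "tz": 0.2, "wx": 0, "wy": 0, "wz": 0}, {"tx": 0, "ty": 0, "tz": 0, "wx": 0, "wy": 0, "wz": 0}, {"tx": 0, "ty": 0, "tz": 0, "wx": 0, "wy": 0, "wz": 0}]'

```text
time: 7.88
eef_pos: [543.0, -118.5, 157.9]
tool_rot: [0.002, 0.765, 0.644, 0.001]
contact_force: [1.5, 0.4, 0.5]
grip_width: 0.283
grasp_force: 59.1
```

```bash
cat >> h.py <<'E'
U=np.array([.170,.985]);V=np.array([.985,-.170])
def at(u,v,z): return np.append(u*U+v*V,z)
def uv(s): p=s['eef_pos'][:2];return p@U,p@V
E
python3 - <<'E'
from h import *
q=[]
for i in range(3):
    s,im=snap('wrist','w4.png');q.append(s['eef_pos'])
s['eef_pos']=np.mean(q,0);print(s['time'],s['eef_pos'],tcp(s).round(3)[:2,1],uv(s),rel(s,at(-23.5,553.3,137.5),-9.8))
E
```

```text
7.975 [ 543.00981442 -118.55257591  157.85564133] [ 0.985 -0.171] (np.float64(-24.46261882066772), np.float64(555.0186051118475)) (array([ 1. , -2.3, 20.3]), array([ 0.017, -0.038,  0.339]), np.float64(-0.040597055269586235), np.float64(-0.008))
```

View pics/w4.png

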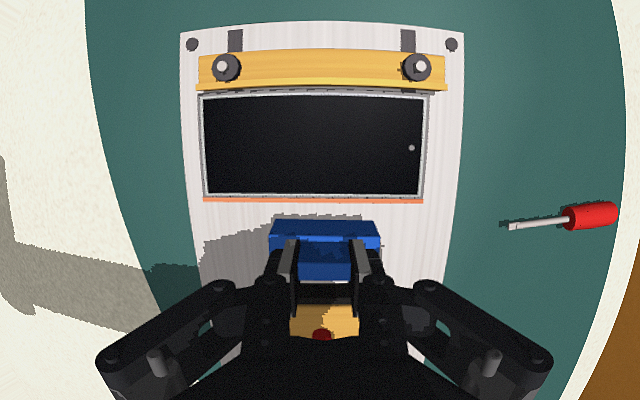

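Run:
```python
from h import *
im=cv2.imread('pics/w4.png')[:,:,::-1].copy();s=get_state();s['eef_pos']=np.array([543.,-118.55,157.86])
W=lambda p,z:world('wrist',p,z,s)
g=cv2.GaussianBlur(im,(3,3),0).astype(int)
for c in (230,300,360,400):
    print([(r,tuple(g[r,c])) for r in range(194,208,2)] if c==300 else '')
    r=next(r for r in range(194,210) if g[r,c].sum()>560)
    w=W([(c,r-.5)],32);print(c,r,'u,v',(w@U).round(1),(w@V).round(1))
# predicted front bottom edge/top edge rows of the spacer in hand
zb=157.86-104.7;u,v=uv(s);
for z in (zb,zb+26): print(z,proj('wrist',[at(u+8,v-30,z),at(u+8,v+30,z)],s).round(1))
print([(r,tuple(g[r,325])) for r in range(210,240,2)],[(c,tuple(g[228,c])) for c in (264,266,268,270,272,374,376,378,380,382,384)])
```

```text
230 202 u,v [-12.6] [491.4]
[(194, (np.int64(174), np.int64(176), np.int64(173))), (196, (np.int64(152), np.int64(147), np.int64(147))), (198, (np.int64(197), np.int64(135), np.int64(105))), (200, (np.int64(239), np.int64(149), np.int64(102))), (202, (np.int64(234), np.int64(174), np.int64(145))), (204, (np.int64(226), np.int64(220), np.int64(216))), (206, (np.int64(225), np.int64(220), np.int64(216)))]
300 203 u,v [-13.3] [539.6]

360 203 u,v [-13.4] [579.5]

400 203 u,v [-13.5] [606.9]
53.16000000000001 [[273.1 217.9]
 [372.  217.8]]
79.16000000000001 [[265.8 235. ]
 [379.3 234.8]]
[(210, (np.int64(227), np.int64(221), np.int64(219))), (212, (np.int64(228), np.int64(222), np.int64(220))), (214, (np.int64(181), np.int64(175), np.int64(172))), (216, (np.int64(131), np.int64(126), np.int64(124))), (218, (np.int64(123), np.int64(120), np.int64(122))), (220, (np.int64(33), np.int64(53), np.int64(92))), (222, (np.int64(18), np.int64(43), np.int64(88))), (224, (np.int64(22), np.int64(45), np.int64(89))), (226, (np.int64(19), np.int64(44), np.int64(88))), (228, (np.int64(23), np.int64(48),
[... 163 characters left out ...]
86))), (236, (np.int64(38), np.int64(83), np.int64(163))), (238, (np.int64(54), np.int64(110), np.int64(210)))] [(264, (np.int64(128), np.int64(124), np.int64(123))), (266, (np.int64(130), np.int64(125), np.int64(124))), (268, (np.int64(134), np.int64(129), np.int64(127))), (270, (np.int64(113), np.int64(112), np.int64(117))), (272, (np.int64(29), np.int64(50), np.int64(90))), (374, (np.int64(15), np.int64(42), np.int64(87))), (376, (np.int64(106), np.int64(114), np.int64(136))), (378, (np.int64(226), np.int64(220), np.int64(218))), (380, (np.int64(228), np.int64(222), np.int64(220))), (382, (np.int64(227), np.int64(222), np.int64(219))), (384, (np.int64(228), np.int64(222), np.int64(219)))]
```

>>> apply_moves --deltas '[{"tx": 0, "ty": -0.03, "tz": 0.2, "wx": 0, "wy": 0, "wz": 0}, {"tx": 0, "ty": 0, "tz": 0.1, "wx": 0, "wy": 0, "wz": 0}, {"tx": 0, "ty": 0, "tz": 0.03, "wx": 0, "wy": 0, "wz": 0}, {"tx": 0, "ty": 0, "tz": 0, "wx": 0, "wy": 0, "wz": 0}, {"tx": 0, "ty": 0, "tz": 0, "wx": 0, "wy": 0, "wz": 0}]'

```text
time: 8.65
eef_pos: [539.0, -117.6, 136.7]
tool_rot: [-0.0, 0.765, 0.644, -0.0]
contact_force: [-4.2, 0.5, 10.7]
grip_width: 0.288
grasp_force: 60.3
```

>>> apply_moves --jaw 0 --deltas '[{"tx": 0, "ty": 0, "tz": 0, "wx": 0, "wy": 0, "wz": 0}, {"tx": 0, "ty": 0, "tz": 0, "wx": 0, "wy": 0, "wz": 0}, {"tx": 0, "ty": 0, "tz": 0, "wx": 0, "wy": 0, "wz": 0}, {"tx": 0, "ty": 0, "tz": 0, "wx": 0, "wy": 0, "wz": 0}, {"tx": 0, "ty": 0, "tz": -0.2, "wx": 0, "wy": 0, "wz": 0}, {"tx": 0, "ty": 0, "tz": -0.6, "wx": 0, "wy": 0, "wz": 0}, {"tx": 0, "ty": 0, "tz": -0.9, "wx": 0, "wy": 0, "wz": 0}, {"tx": 0, "ty": 0, "tz": -0.9, "wx": 0, "wy": 0, "wz": 0}, {"tx": 0, "ty": 0, "tz": 0, "wx": 0, "wy": 0, "wz": 0}]'

```text
time: 9.78
eef_pos: [542.3, -118.6, 298.0]
tool_rot: [0.005, 0.765, 0.644, 0.003]
contact_force: [-0.2, 0.7, -0.9]
grip_width: 1.001
grasp_force: 0.0
```

>>> apply_moves --deltas '[{"tx": 0.93, "ty": -0.05, "tz": 0, "wx": 0, "wy": 0, "wz": 0}, {"tx": 0.93, "ty": -0.05, "tz": 0, "wx": 0, "wy": 0, "wz": 0}, {"tx": 0.93, "ty": -0.05, "tz": 0, "wx": 0, "wy": 0, "wz": 0}, {"tx": 0.93, "ty": -0.05, "tz": 0, "wx": 0, "wy": 0, "wz": 0}, {"tx": 0.93, "ty": -0.05, "tz": 0, "wx": 0, "wy": 0, "wz": 0}, {"tx": 0.93, "ty": -0.05, "tz": 0, "wx": 0, "wy": 0, "wz": 0}, {"tx": 0.93, "ty": -0.05, "tz": 0, "wx": 0, "wy": 0, "wz": 0}, {"tx": 0, "ty": 0, "tz": 0, "wx": 0, "wy": 0, "wz": -1}, {"tx": 0, "ty": 0, "tz": 0, "wx": 0, "wy": 0, "wz": -1}, {"tx": 0, "ty": 0, "tz": 0, "wx": 0, "wy": 0, "wz": -1}, {"tx": 0, "ty": 0, "tz": 0, "wx": 0, "wy": 0, "wz": 0}]'

```text
time: 11.15
eef_pos: [585.3, 270.7, 291.2]
tool_rot: [-0.0, 0.675, 0.738, -0.001]
contact_force: [-0.0, 0.3, 0.3]
grip_width: 1.001
grasp_force: 0.0
```

Run:
```python
from h import *
s=get_state();print(s['time'],s['eef_pos'],rel(s,[587.5,271.2,108],5.5),rel(s,[567.9,363.2,108],3.4))
```

```text
11.15 [585.32359926 270.6742781  291.24246721] (array([  0.4,   2.4, 183.2]), array([0.006, 0.041, 3.054]), np.float64(-0.37895232354867403), np.float64(-0.076)) (array([ 93.8,  -8.9, 183.2]), array([ 1.563, -0.148,  3.054]), np.float64(1.7210476764513203), np.float64(0.344))
```

>>> apply_moves --deltas '[{"tx": 0, "ty": 0.03, "tz": 0.7, "wx": 0, "wy": 0, "wz": 0}, {"tx": 0, "ty": 0, "tz": 0.9, "wx": 0, "wy": 0, "wz": 0}, {"tx": 0, "ty": 0, "tz": 0.8, "wx": 0, "wy": 0, "wz": 0}, {"tx": 0, "ty": 0, "tz": 0.4, "wx": 0, "wy": 0, "wz": 0}, {"tx": 0, "ty": 0, "tz": 0.23, "wx": 0, "wy": 0, "wz": 0}, {"tx": 0, "ty": 0, "tz": 0, "wx": 0, "wy": 0, "wz": 0}]'

```text
time: 11.9
eef_pos: [587.0, 270.7, 109.4]
tool_rot: [-0.0, 0.675, 0.738, -0.001]
contact_force: [-0.3, -0.3, 0.4]
grip_width: 1.003
grasp_force: 0.0
```

>>> apply_moves --jaw 255 --deltas '[{"tx": 0, "ty": 0, "tz": 0, "wx": 0, "wy": 0, "wz": 0}, {"tx": 0, "ty": 0, "tz": 0, "wx": 0, "wy": 0, "wz": 0}, {"tx": 0, "ty": 0, "tz": 0, "wx": 0, "wy": 0, "wz": 0}, {"tx": 0, "ty": 0, "tz": 0, "wx": 0, "wy": 0, "wz": 0}, {"tx": 0, "ty": 0, "tz": 0, "wx": 0, "wy": 0, "wz": 0}, {"tx": 0, "ty": 0, "tz": 0, "wx": 0, "wy": 0, "wz": 0}]'

```text
time: 12.65
eef_pos: [588.2, 271.1, 111.3]
tool_rot: [0.0, 0.675, 0.738, 0.001]
contact_force: [-0.4, -0.3, 5.8]
grip_width: 0.278
grasp_force: 59.4
```

>>> apply_moves --deltas '[{"tx": 0, "ty": 0, "tz": -0.3, "wx": 0, "wy": 0, "wz": 0}, {"tx": 0, "ty": 0, "tz": -0.8, "wx": 0, "wy": 0, "wz": 0}, {"tx": 0, "ty": 0, "tz": -0.9, "wx": 0, "wy": 0, "wz": 1}, {"tx": 0, "ty": 0, "tz": -0.6, "wx": 0, "wy": 0, "wz": 1}, {"tx": 0, "ty": 0, "tz": 0, "wx": 0, "wy": 0, "wz": 0.98}, {"tx": -0.84, "ty": 0.04, "tz": 0, "wx": 0, "wy": 0, "wz": 0}, {"tx": -0.9, "ty": 0.04, "tz": 0, "wx": 0, "wy": 0, "wz": 0}, {"tx": -0.9, "ty": 0.05, "tz": 0, "wx": 0, "wy": 0, "wz": 0}, {"tx": -0.9, "ty": 0.05, "tz": 0, "wx": 0, "wy": 0, "wz": 0}, {"tx": -0.9, "ty": 0.05, "tz": 0, "wx": 0, "wy": 0, "wz": 0}, {"tx": -0.9, "ty": 0.05, "tz": 0, "wx": 0, "wy": 0, "wz": 0}, {"tx": -0.9, "ty": 0.05, "tz": 0, "wx": 0, "wy": 0, "wz": 0}, {"tx": -0.6, "ty": 0, "tz": 0, "wx": 0, "wy": 0, "wz": 0}, {"tx": 0, "ty": 0, "tz": 0, "wx": 0, "wy": 0, "wz": 0}]'

```text
time: 14.4
eef_pos: [537.0, -139.2, 265.6]
tool_rot: [-0.0, 0.766, 0.643, -0.0]
contact_force: [0.7, 1.0, -1.2]
grip_width: 0.285
grasp_force: 59.0
```

Run:
```python
from h import *
q=[]
for i in range(3):
    s,im=snap('wrist','w5.png');q.append(s['eef_pos'])
s['eef_pos']=np.mean(q,0);print(s['time'],s['eef_pos'],uv(s),rel(s,at(-43.5,553.3,160),-9.8))
for a,c,p in blobs(im,(100,100,25),(130,255,255),150): print(a,c,p.min(0),p.max(0))
```

```text
14.5 [ 537.14754215 -137.93274733  265.62365383] (np.float64(-44.54867395447619), np.float64(552.5388960604585)) (array([  1. ,   0.4, 105.6]), array([0.017, 0.006, 1.76 ]), np.float64(0.03356911050755684), np.float64(0.007))
1393 [322.0201005  166.39411342] [290 155] [355 178]
4567 [324.08714692 241.86336764] [269 216] [378 277]
214 [ 18.21495327 369.43925234] [  0 332] [ 37 399]
```

View pics/w5.png

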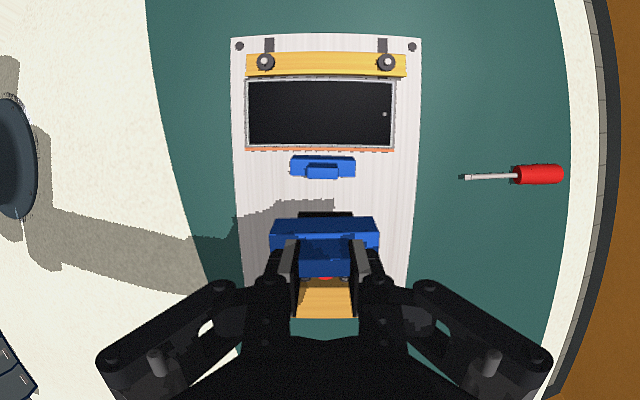

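Run:
```python
from h import *
im=cv2.imread('pics/w5.png')[:,:,::-1].copy();s=get_state();s['eef_pos']=np.array([537.1,-138.3,265.6])
B=blobs(im,(100,100,25),(130,255,255),800)
f=fitspacer(im,s,B[0][2],at(-24.5,553.3,0)[:2],32.);p=np.array(f[:2]);print('placed',f,p@U,p@V)
u,v=uv(s)
for h in (107.3,104.7): print(proj('wrist',[at(u+8,v-30,265.6-h),at(u+8,v+30,265.6-h)],s).round(1))
g=im.astype(int);print([(r,g[r,300].tolist()) for r in range(212,222)])
```

```text
placed (np.float64(538.502111615584), np.float64(-118.9836038433921), np.float64(-11.593829972913984), np.float64(0.14711371985980323)) -25.65349081109193 550.6517925947269
[[274.5 216.5]
 [372.1 216.6]]
[[273.9 217.9]
 [372.8 218.1]]
[(212, [26, 27, 23]), (213, [11, 6, 13]), (214, [9, 7, 10]), (215, [13, 14, 13]), (216, [23, 16, 17]), (217, [20, 26, 44]), (218, [19, 38, 74]), (219, [21, 45, 90]), (220, [15, 40, 85]), (221, [15, 41, 89])]
```

>>> apply_moves --deltas '[{"tx": 0, "ty": 0.03, "tz": 0.8, "wx": 0, "wy": 0, "wz": 0}, {"tx": 0, "ty": 0, "tz": 0.8, "wx": 0, "wy": 0, "wz": 0}, {"tx": 0, "ty": 0, "tz": 0.3, "wx": 0, "wy": 0, "wz": 0}, {"tx": 0, "ty": 0, "tz": 0.1, "wx": 0, "wy": 0, "wz": 0}, {"tx": 0, "ty": 0, "tz": 0.05, "wx": 0, "wy": 0, "wz": 0}, {"tx": 0, "ty": 0, "tz": 0, "wx": 0, "wy": 0, "wz": 0}, {"tx": 0, "ty": 0, "tz": 0, "wx": 0, "wy": 0, "wz": 0}]'

```text
time: 15.42
eef_pos: [540.1, -137.4, 144.1]
tool_rot: [0.001, 0.764, 0.645, 0.001]
contact_force: [-0.7, 0.9, -0.1]
grip_width: 0.28
grasp_force: 59.5
```

Run:
```python
from h import *
s=get_state();print(s['eef_pos'],s['contact_force'],uv(s))
```

```text
[ 540.11877006 -137.4337535   144.07655933] [-0.65924278  0.94161207 -0.0607179 ] (np.float64(-43.55205628285883), np.float64(555.3807266018389))
```

>>> apply_moves --deltas '[{"tx": 0, "ty": -0.03, "tz": 0.05, "wx": 0, "wy": 0, "wz": 0}, {"tx": 0, "ty": 0, "tz": 0.025, "wx": 0, "wy": 0, "wz": 0}, {"tx": 0, "ty": 0, "tz": 0.02, "wx": 0, "wy": 0, "wz": 0}, {"tx": 0, "ty": 0, "tz": 0, "wx": 0, "wy": 0, "wz": 0}]'

```text
time: 15.92
eef_pos: [537.5, -137.0, 139.2]
tool_rot: [0.0, 0.765, 0.645, 0.0]
contact_force: [-5.6, 1.2, 12.1]
grip_width: 0.285
grasp_force: 60.9
```

>>> apply_moves --jaw 0 --deltas '[{"tx": 0, "ty": 0, "tz": 0, "wx": 0, "wy": 0, "wz": 0}, {"tx": 0, "ty": 0, "tz": 0, "wx": 0, "wy": 0, "wz": 0}, {"tx": 0, "ty": 0, "tz": 0, "wx": 0, "wy": 0, "wz": 0}, {"tx": 0, "ty": 0, "tz": 0, "wx": 0, "wy": 0, "wz": 0}, {"tx": 0, "ty": 0, "tz": -0.2, "wx": 0, "wy": 0, "wz": 0}, {"tx": 0, "ty": 0, "tz": -0.6, "wx": 0, "wy": 0, "wz": 0}, {"tx": 0, "ty": 0, "tz": -0.9, "wx": 0, "wy": 0, "wz": 0}, {"tx": 0, "ty": 0, "tz": -0.9, "wx": 0, "wy": 0, "wz": 0}, {"tx": 0, "ty": 0, "tz": 0, "wx": 0, "wy": 0, "wz": 0}]'

```text
time: 17.05
eef_pos: [540.2, -137.9, 299.5]
tool_rot: [0.005, 0.764, 0.645, 0.003]
contact_force: [0.1, 1.0, -0.8]
grip_width: 0.997
grasp_force: 0.0
```

>>> apply_moves --deltas '[{"tx": 0.92, "ty": -0.1, "tz": 0, "wx": 0, "wy": 0, "wz": 0}, {"tx": 0.92, "ty": -0.1, "tz": 0, "wx": 0, "wy": 0, "wz": 0}, {"tx": 0.92, "ty": -0.1, "tz": 0, "wx": 0, "wy": 0, "wz": 0}, {"tx": 0.92, "ty": -0.1, "tz": 0, "wx": 0, "wy": 0, "wz": 0}, {"tx": 0.92, "ty": -0.1, "tz": 0, "wx": 0, "wy": 0, "wz": 0}, {"tx": 0.92, "ty": -0.1, "tz": 0, "wx": 0, "wy": 0, "wz": 0}, {"tx": 0.92, "ty": -0.1, "tz": 0, "wx": 0, "wy": 0, "wz": 0}, {"tx": 0.92, "ty": -0.12, "tz": 0, "wx": 0, "wy": 0, "wz": 0}, {"tx": 0.92, "ty": -0.12, "tz": 0, "wx": 0, "wy": 0, "wz": 0}, {"tx": 0, "ty": 0, "tz": 0, "wx": 0, "wy": 0, "wz": -1}, {"tx": 0, "ty": 0, "tz": 0, "wx": 0, "wy": 0, "wz": -1}, {"tx": 0, "ty": 0, "tz": 0, "wx": 0, "wy": 0, "wz": -0.64}, {"tx": 0, "ty": 0, "tz": 0, "wx": 0, "wy": 0, "wz": 0}]'

```text
time: 18.68
eef_pos: [565.7, 362.1, 292.7]
tool_rot: [-0.0, 0.686, 0.728, -0.001]
contact_force: [0.6, -0.2, 0.8]
grip_width: 1.0
grasp_force: 0.0
```

Run:
```python
from h import *
s=get_state();print(s['time'],s['eef_pos'],rel(s,[567.9,363.2,108],3.4))
```

```text
18.675 [565.70283153 362.14300191 292.72657646] (array([  1. ,   2.5, 184.7]), array([0.017, 0.041, 3.079]), np.float64(0.039302318055419505), np.float64(0.008))
```

>>> apply_moves --deltas '[{"tx": 0.02, "ty": 0.03, "tz": 0.7, "wx": 0, "wy": 0, "wz": 0}, {"tx": 0, "ty": 0, "tz": 0.9, "wx": 0, "wy": 0, "wz": 0}, {"tx": 0, "ty": 0, "tz": 0.8, "wx": 0, "wy": 0, "wz": 0}, {"tx": 0, "ty": 0, "tz": 0.4, "wx": 0, "wy": 0, "wz": 0}, {"tx": 0, "ty": 0, "tz": 0.25, "wx": 0, "wy": 0, "wz": 0}, {"tx": 0, "ty": 0, "tz": 0, "wx": 0, "wy": 0, "wz": 0}]'

```text
time: 19.42
eef_pos: [567.2, 363.2, 109.5]
tool_rot: [-0.0, 0.686, 0.728, -0.001]
contact_force: [-0.5, 0.0, 0.6]
grip_width: 0.997
grasp_force: 0.0
```

>>> apply_moves --jaw 255 --deltas '[{"tx": 0, "ty": 0, "tz": 0, "wx": 0, "wy": 0, "wz": 0}, {"tx": 0, "ty": 0, "tz": 0, "wx": 0, "wy": 0, "wz": 0}, {"tx": 0, "ty": 0, "tz": 0, "wx": 0, "wy": 0, "wz": 0}, {"tx": 0, "ty": 0, "tz": 0, "wx": 0, "wy": 0, "wz": 0}, {"tx": 0, "ty": 0, "tz": 0, "wx": 0, "wy": 0, "wz": 0}, {"tx": 0, "ty": 0, "tz": 0, "wx": 0, "wy": 0, "wz": 0}]'

```text
time: 20.18
eef_pos: [568.4, 363.9, 111.5]
tool_rot: [0.0, 0.685, 0.728, 0.001]
contact_force: [-0.1, -0.1, 6.1]
grip_width: 0.282
grasp_force: 59.4
```

>>> apply_moves --deltas '[{"tx": 0, "ty": 0, "tz": -0.3, "wx": 0, "wy": 0, "wz": 0}, {"tx": 0, "ty": 0, "tz": -0.8, "wx": 0, "wy": 0, "wz": 0}, {"tx": 0, "ty": 0, "tz": -0.9, "wx": 0, "wy": 0, "wz": 1}, {"tx": 0, "ty": 0, "tz": -0.6, "wx": 0, "wy": 0, "wz": 1}, {"tx": 0, "ty": 0, "tz": 0, "wx": 0, "wy": 0, "wz": 0.64}, {"tx": -0.9, "ty": 0.1, "tz": 0, "wx": 0, "wy": 0, "wz": 0}, {"tx": -0.9, "ty": 0.1, "tz": 0, "wx": 0, "wy": 0, "wz": 0}, {"tx": -0.9, "ty": 0.1, "tz": 0, "wx": 0, "wy": 0, "wz": 0}, {"tx": -0.9, "ty": 0.1, "tz": 0, "wx": 0, "wy": 0, "wz": 0}, {"tx": -0.9, "ty": 0.1, "tz": 0, "wx": 0, "wy": 0, "wz": 0}, {"tx": -0.9, "ty": 0.1, "tz": 0, "wx": 0, "wy": 0, "wz": 0}, {"tx": -0.9, "ty": 0.1, "tz": 0, "wx": 0, "wy": 0, "wz": 0}, {"tx": -0.9, "ty": 0.1, "tz": 0, "wx": 0, "wy": 0, "wz": 0}, {"tx": -0.9, "ty": 0.11, "tz": 0, "wx": 0, "wy": 0, "wz": 0}, {"tx": -0.53, "ty": 0, "tz": 0, "wx": 0, "wy": 0, "wz": 0}, {"tx": 0, "ty": 0, "tz": 0, "wx": 0, "wy": 0, "wz": 0}]'

```text
time: 22.18
eef_pos: [533.5, -158.2, 266.9]
tool_rot: [0.0, 0.766, 0.643, -0.0]
contact_force: [1.0, 0.4, -0.8]
grip_width: 0.282
grasp_force: 59.0
```

Run:
```python
from h import *
q=[]
for i in range(3):
    s,im=snap('wrist','w6.png');q.append(s['eef_pos'])
s['eef_pos']=np.mean(q,0);print(s['time'],s['eef_pos'],uv(s),rel(s,at(-62.5,553.3,160),-9.8))
for a,c,p in blobs(im,(100,100,25),(130,255,255),300): print(a,c,p.min(0),p.max(0))
h=107.4;u,v=uv(s);print(proj('wrist',[at(u+8,v-30,s['eef_pos'][2]-h),at(u+8,v+30,s['eef_pos'][2]-h)],s).round(1))
```

```text
22.275 [ 533.70260456 -157.0026903   266.84266473] (np.float64(-63.91820717586832), np.float64(552.3875228391296)) (array([  1.4,   0.4, 106.8]), array([0.023, 0.007, 1.781]), np.float64(0.03611614202459634), np.float64(0.007))
2624 [323.2804878 155.8132622] [290 136] [356 177]
4414 [323.39963752 243.07476212] [269 218] [379 278]
[[274.4 216.4]
 [372.  216.5]]
```

View pics/w6.png

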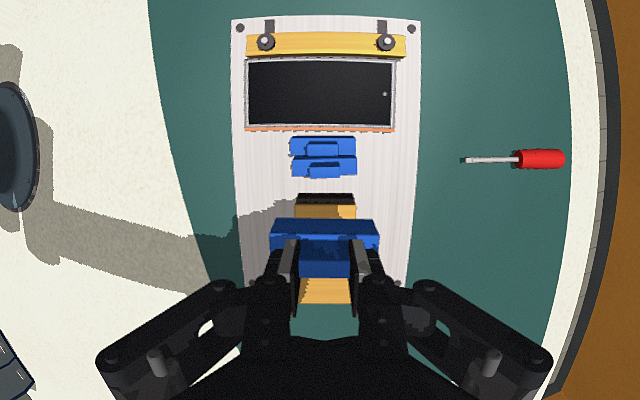

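Run:
```python
from h import *
im=cv2.imread('pics/w6.png')[:,:,::-1].copy();s=get_state();s['eef_pos']=np.array([533.7,-157.3,266.84])
g=cv2.GaussianBlur(im,(3,3),0).astype(int)
for c in (298,350): print(c,[(r,g[r,c].tolist()) for r in range(170,200,2)])
for r in (176,177,178): print(r,'rear z58',world('wrist',[(298,r),(350,r)],58,s)@U)
for r in (192,194,196): print(r,'face z34/z53',world('wrist',[(310,r)],34,s)@U,world('wrist',[(310,r)],53,s)@U)
print('v',world('wrist',[(290,165),(356,165)],58,s)@V, 'jaw v',world('wrist',[(296,198),(355,198)],53,s)@V)
```

```text
298 [(170, [61, 118, 216]), (172, [60, 117, 215]), (174, [56, 112, 211]), (176, [138, 154, 190]), (178, [229, 222, 215]), (180, [222, 216, 212]), (182, [223, 217, 213]), (184, [222, 216, 212]), (186, [221, 215, 212]), (188, [222, 216, 212]), (190, [224, 218, 213]), (192, [195, 188, 184]), (194, [74, 71, 70]), (196, [34, 32, 32]), (198, [30, 27, 28])]
350 [(170, [59, 116, 216]), (172, [56, 115, 218]), (174, [108, 135, 194]), (176, [222, 216, 212]), (178, [226, 220, 218]), (180, [226, 219, 217]), (182, [226, 220, 217]), (184, [225, 220, 217]), (186, [224, 219, 216]), (188, [224, 218, 215]), (190, [226, 220, 218]), (192, [181, 173, 171]), (194, [23, 21, 21]), (196, [13, 13, 10]), (198, [25, 24, 23])]
176 rear z58 [-53.43747402 -53.34994806]
177 rear z58 [-54.38477835 -54.29725063]
178 rear z58 [-55.33346817 -55.24593819]
192 face z34/z53 [-75.41841564] [-70.15025441]
194 face z34/z53 [-77.52880756] [-72.12824275]
196 face z34/z53 [-79.64696841] [-74.11351263]
v [521.30224439 581.81757698] jaw v [525.70990983 582.28527725]
```

>>> apply_moves --deltas '[{"tx": 0, "ty": 0.01, "tz": 0.8, "wx": 0, "wy": 0, "wz": 0}, {"tx": 0, "ty": 0, "tz": 0.8, "wx": 0, "wy": 0, "wz": 0}, {"tx": 0, "ty": 0, "tz": 0.3, "wx": 0, "wy": 0, "wz": 0}, {"tx": 0, "ty": 0, "tz": 0.15, "wx": 0, "wy": 0, "wz": 0}, {"tx": 0, "ty": 0, "tz": 0, "wx": 0, "wy": 0, "wz": 0}, {"tx": 0, "ty": 0, "tz": 0.04, "wx": 0, "wy": 0, "wz": 0}, {"tx": 0, "ty": 0, "tz": 0.04, "wx": 0, "wy": 0, "wz": 0}, {"tx": 0, "ty": 0, "tz": 0, "wx": 0, "wy": 0, "wz": 0}]'

```text
time: 23.32
eef_pos: [535.4, -156.5, 139.5]
tool_rot: [0.001, 0.765, 0.645, 0.001]
contact_force: [0.7, 0.1, 2.4]
grip_width: 0.285
grasp_force: 59.4
```

>>> apply_moves --jaw 0 --deltas '[{"tx": 0, "ty": 0, "tz": 0, "wx": 0, "wy": 0, "wz": 0}, {"tx": 0, "ty": 0, "tz": 0, "wx": 0, "wy": 0, "wz": 0}, {"tx": 0, "ty": 0, "tz": 0, "wx": 0, "wy": 0, "wz": 0}, {"tx": 0, "ty": 0, "tz": 0, "wx": 0, "wy": 0, "wz": 0}, {"tx": 0, "ty": 0, "tz": -0.2, "wx": 0, "wy": 0, "wz": 0}, {"tx": 0, "ty": 0, "tz": -0.6, "wx": 0, "wy": 0, "wz": 0}, {"tx": 0, "ty": 0, "tz": -0.8, "wx": 0, "wy": 0, "wz": 0}, {"tx": -0.74, "ty": 0, "tz": 0, "wx": 0, "wy": 0, "wz": 0}, {"tx": 0, "ty": 0, "tz": 0, "wx": 0, "wy": 0, "wz": 0}, {"tx": 0, "ty": 0, "tz": 0, "wx": 0, "wy": 0, "wz": 0}]'

```text
time: 24.58
eef_pos: [526.9, -199.7, 234.7]
tool_rot: [-0.0, 0.765, 0.644, 0.0]
contact_force: [-0.4, 0.7, -1.2]
grip_width: 0.999
grasp_force: 0.0
```

Run:
```python
from h import *
q=[]
for i in range(3):
    s,im=snap('wrist','w7.png');q.append(s['eef_pos'])
s['eef_pos']=np.mean(q,0);print(s['time'],s['eef_pos'],uv(s),rel(s,at(-107.5,553.5,136),-9.8))
for a,c,p in blobs(im,(100,100,25),(130,255,255),300): print(a,c,p.min(0),p.max(0))
for a,c,p in blobs(im,(0,150,60),(6,255,255),200):
    w=world('wrist',c,97,s);print('red',a,c,w@U,w@V)
```

```text
24.675 [ 526.89462046 -199.33549241  234.49839905] (np.float64(-106.77337454607007), np.float64(552.8782348658239)) (array([-0.7,  0.2, 98.5]), array([-0.012,  0.004,  1.642]), np.float64(0.111697619737825), np.float64(0.022))
1476 [322.01219512  96.68292683] [284  87] [360 106]
1488 [323.91397849 120.39314516] [287 110] [361 131]
1657 [325.49185275 145.21544961] [289 134] [362 157]
red 989 [559.72093023 127.07482305] [-34.41396863] [746.76644553]
red 939 [324.69755059 208.31629393] [-103.46370799] [553.29095225]
```

View pics/w7.png

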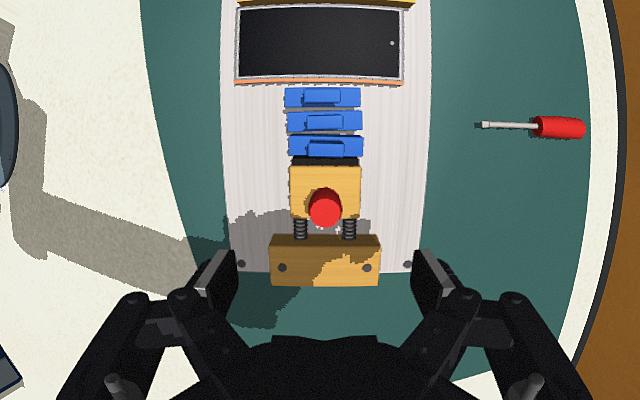

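>>> apply_moves --deltas '[{"tx": 0, "ty": 0.01, "tz": 0.8, "wx": 0, "wy": 0, "wz": 0}, {"tx": 0, "ty": 0, "tz": 0.6, "wx": 0, "wy": 0, "wz": 0}, {"tx": 0, "ty": 0, "tz": 0.22, "wx": 0, "wy": 0, "wz": 0}, {"tx": 0, "ty": 0, "tz": 0, "wx": 0, "wy": 0, "wz": 0}]'

```text
time: 25.22
eef_pos: [527.3, -199.3, 136.8]
tool_rot: [-0.001, 0.764, 0.645, -0.0]
contact_force: [-0.7, -0.6, 0.7]
grip_width: 0.998
grasp_force: 0.0
```

>>> apply_moves --jaw 255 --deltas '[{"tx": 0, "ty": 0, "tz": 0, "wx": 0, "wy": 0, "wz": 0}, {"tx": 0, "ty": 0, "tz": 0, "wx": 0, "wy": 0, "wz": 0}, {"tx": 0, "ty": 0, "tz": 0, "wx": 0, "wy": 0, "wz": 0}, {"tx": 0, "ty": 0, "tz": 0, "wx": 0, "wy": 0, "wz": 0}, {"tx": 0, "ty": 0, "tz": 0, "wx": 0, "wy": 0, "wz": 0}, {"tx": 0, "ty": 0, "tz": 0, "wx": 0, "wy": 0, "wz": 0}]'

```text
time: 25.98
eef_pos: [527.3, -200.2, 138.5]
tool_rot: [0.0, 0.765, 0.645, -0.0]
contact_force: [-3.1, 0.7, 7.0]
grip_width: 0.271
grasp_force: 58.7
```

>>> apply_moves --deltas '[{"tx": 0.04, "ty": 0, "tz": 0, "wx": 0, "wy": 0, "wz": 0}, {"tx": 0.04, "ty": 0, "tz": 0, "wx": 0, "wy": 0, "wz": 0}, {"tx": 0.04, "ty": 0, "tz": 0, "wx": 0, "wy": 0, "wz": 0}, {"tx": 0.04, "ty": 0, "tz": 0, "wx": 0, "wy": 0, "wz": 0}, {"tx": 0.04, "ty": 0, "tz": 0, "wx": 0, "wy": 0, "wz": 0}, {"tx": 0, "ty": 0, "tz": 0, "wx": 0, "wy": 0, "wz": 0}]'

```text
time: 26.72
eef_pos: [529.2, -189.0, 138.5]
tool_rot: [0.001, 0.765, 0.644, -0.001]
contact_force: [-3.3, -1.3, 8.0]
grip_width: 0.276
grasp_force: 58.6
```

>>> apply_moves --deltas '[{"tx": 0.03, "ty": 0, "tz": 0, "wx": 0, "wy": 0, "wz": 0}, {"tx": 0.03, "ty": 0, "tz": 0, "wx": 0, "wy": 0, "wz": 0}, {"tx": 0, "ty": 0, "tz": 0, "wx": 0, "wy": 0, "wz": 0}]'

```text
time: 27.1
eef_pos: [529.8, -185.6, 138.5]
tool_rot: [0.001, 0.765, 0.644, -0.001]
contact_force: [-3.9, -0.9, 7.1]
grip_width: 0.269
grasp_force: 58.6
```

>>> apply_moves --deltas '[{"tx": 0.02, "ty": 0, "tz": 0, "wx": 0, "wy": 0, "wz": 0}, {"tx": 0, "ty": 0, "tz": 0, "wx": 0, "wy": 0, "wz": 0}]'

```text
time: 27.35
eef_pos: [530.0, -184.6, 138.5]
tool_rot: [0.001, 0.765, 0.644, -0.001]
contact_force: [-3.4, -1.4, 6.0]
grip_width: 0.275
grasp_force: 58.6
```

>>> apply_moves --deltas '[{"tx": 0.02, "ty": 0, "tz": 0, "wx": 0, "wy": 0, "wz": 0}, {"tx": 0, "ty": 0, "tz": 0, "wx": 0, "wy": 0, "wz": 0}]'

```text
time: 27.6
eef_pos: [530.2, -183.7, 138.5]
tool_rot: [0.001, 0.765, 0.644, -0.002]
contact_force: [-3.8, -3.7, 6.2]
grip_width: 0.276
grasp_force: 58.6
```

>>> apply_moves --deltas '[{"tx": 0.02, "ty": 0, "tz": 0, "wx": 0, "wy": 0, "wz": 0}, {"tx": 0, "ty": 0, "tz": 0, "wx": 0, "wy": 0, "wz": 0}]'

```text
time: 27.85
eef_pos: [530.4, -182.6, 138.5]
tool_rot: [0.001, 0.765, 0.644, -0.002]
contact_force: [-3.8, -3.9, 7.2]
grip_width: 0.275
grasp_force: 58.6
```

>>> apply_moves --deltas '[{"tx": 0.02, "ty": 0, "tz": 0, "wx": 0, "wy": 0, "wz": 0}, {"tx": 0, "ty": 0, "tz": 0, "wx": 0, "wy": 0, "wz": 0}]'

```text
time: 28.1
eef_pos: [530.4, -182.4, 138.5]
tool_rot: [0.002, 0.765, 0.644, -0.003]
contact_force: [-5.6, -6.7, 5.3]
grip_width: 0.273
grasp_force: 58.5
```

>>> apply_moves --deltas '[{"tx": 0.02, "ty": 0, "tz": 0, "wx": 0, "wy": 0, "wz": 0}, {"tx": 0, "ty": 0, "tz": 0, "wx": 0, "wy": 0, "wz": 0}]'

```text
time: 28.35
eef_pos: [530.5, -182.2, 138.6]
tool_rot: [0.003, 0.765, 0.644, -0.004]
contact_force: [-4.5, -10.3, 4.3]
grip_width: 0.274
grasp_force: 58.5
```

>>> apply_moves --deltas '[{"tx": 0.02, "ty": 0, "tz": 0, "wx": 0, "wy": 0, "wz": 0}, {"tx": 0, "ty": 0, "tz": 0, "wx": 0, "wy": 0, "wz": 0}]'

```text
time: 28.6
eef_pos: [530.5, -182.0, 138.6]
tool_rot: [0.003, 0.765, 0.643, -0.005]
contact_force: [-6.2, -12.8, 4.7]
grip_width: 0.273
grasp_force: 58.5
```

>>> apply_moves --deltas '[{"tx": 0.02, "ty": 0, "tz": 0, "wx": 0, "wy": 0, "wz": 0}, {"tx": 0, "ty": 0, "tz": 0, "wx": 0, "wy": 0, "wz": 0}, {"tx": 0, "ty": 0, "tz": 0, "wx": 0, "wy": 0, "wz": 0}]'

```text
time: 28.98
eef_pos: [530.6, -181.9, 138.6]
tool_rot: [0.004, 0.766, 0.643, -0.006]
contact_force: [-7.6, -16.4, 4.3]
grip_width: 0.279
grasp_force: 58.6
```

Run:
```python
from h import *
s,im=snap('wrist','w8.png');print(s['time'],s['eef_pos'],s['contact_force'],uv(s))
```

```text
28.975 [ 530.56222132 -181.86949336  138.59747758] [ -7.6064686  -16.3759072    4.29564542] (np.float64(-88.94587333965687), np.float64(553.5216018709259))
```

View pics/w8.png

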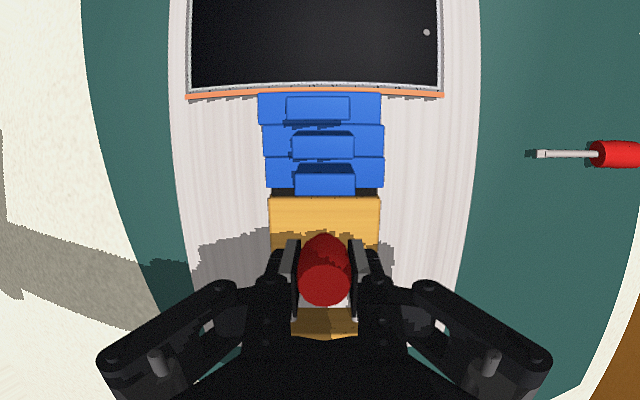

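```bash
python3 -c "
from workcell import *
print(finish_job())"
```

```text
the job is handed in; nothing more can be done
None
```

I handed the job in with the arm still holding the jaw: three spacers stand tight in a row, the jaw is pushed in about 18 of its 26 mm at roughly 17 N, and the fourth spacer is still in the tray. I took the phone to be flush against the fence because the row stopped moving and the force rose, but I did not check that contact in a picture.

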